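Spacer and clamp cap onto a sole-sander spindle

TASK

The sanding wheel is already on the upright spindle of the green sole sander. Slip the short, thick-walled aluminium spacer ring (not the tall slim sleeve or the thin washer) over the spindle so it lies flat on the wheel and let go of it, then put the clamp cap, knob up, over the spindle so it sits flat on the spacer, and let go.

Things in the scene. Friction and masses are not known exactly. Their poses are not given: they have to be found in the camera images.
- spindle_seat (a point): Point on the upright spindle axis of the sander, in the plane of the top face of its sanding wheel (where the spacer must rest); z points up along the spindle. The sander is fixed: a green box 200 x 180 mm and 80 mm high, the spindle over its middle, the red-brown wheel 120 mm in diameter with its top 113 mm above the bench. Above the wheel the steel spindle stands 60 mm tall, 24 mm thick at the wheel and tapering to 10 mm at its tip. Nothing on it turns.
- spacer_mid (a point): Centre (half-way up, on the axis) of the spacer: a plain bare-aluminium ring, loose, 56 mm outside diameter, 36 mm bore right through, 40 mm tall, standing on one end face; z along its axis. A nearby aluminium sleeve that is taller (65 mm) and slimmer (38 mm) and a thin flat steel washer are not it.
- cap_knob (a point): Centre of the grip knob of the clamp cap, on the cap's axis, 42 mm above the cap's underside; z points up along the axis. The cap is one loose dark steel part standing on the bench knob up: a round skirt 68 mm in diameter and 28 mm tall, with a blind bore 36 mm in diameter and 24 mm deep from below, and on top of it a round knob 32 mm in diameter and 28 mm tall (56 mm in all).

How it is judged:
By the outcome, as a careful person would: the job done as asked, in the order asked, and still so for the second after the job is handed in, with the robot touching nothing.
It also fails if it takes over 54 s, if anything falls off the work surface, if the arm or the gripper's body presses on something with over 40 N, if the wrist force passes 120 N, or if a joint passes its speed limit or range.

ROBOT

A 6-joint arm with a two-finger parallel gripper is mounted at the origin on the work surface. World frame = base frame: x ahead of the robot, y to its left, z up, the work surface at z = 0. Lengths are in mm, angles in rad, forces in N, time in s.
With the tool pointing down it reaches from about 350 to 775 mm from the base axis. Payload 7.3 kg.
Tool frame: the origin (TCP) lies midway between the tips of the shut fingers; the grasp point (between the pads) lies 19 mm behind it; x points along the fingers, y is the direction in which the jaws open and shut, and the axes are right-handed (so a half turn about x gives the same grasp; the last joint's range is limited). The gripper opens to 92 mm and grips with 3 to 60 N. Pads are 19 mm wide; open, the fingers measure 130 mm over their backs; the gripper's body (75 mm by 190 mm) begins 47 mm behind the grasp point.
Start: joints at [0.974, 0.342, 1.524, -0, 1.275, -0.146], TCP at [228.724, 472.578, 226.741] pointing down, gripper open.
Joint ranges: [-2.53, 2.53], [-0.77, 2.02], [0.04, 2.7], [-1, 4.14], [0.28, 2.66], [-3.11, 3.11]. Speed limits (rad/s): [2.57, 2.57, 3.14, 3.14, 3.14, 3.14].

INTERFACE

Orientations are given as [roll, pitch, yaw] about the fixed x, y, z axes, in that order (R = Rz(yaw) Ry(pitch) Rx(roll)).
In Python, from plant import bot gives the robot as it stands. The module is installed in compiled form; this text tells all that it offers.
- The arm moves only by the shell command python3 -m handwheel 'ROWS' [OPENING]. ROWS is JSON, a list that holds one entry, the list of rows, each a list of 4 numbers: the shift along the tool's x, y, z in cm, then the turn about the tool's x in rad. A call has 1 to 8 rows; each row shifts and turns the commanded pose from where the row before left it, along the tool's axes as they then stand; what a row does not reach is not made up. A row lasts 1/12 s, in which the tool goes at most 41.7 mm and 7.16 degrees, less where a joint would pass 70% of its speed; a pose out of reach is approached as far as the arm can. A call is refused whole if a number of a shift passes 4.17 or a number of a turn 0.125, either way. A call with a gripper value outside its range is refused whole. OPENING is the opening, from 0 (shut) to 1 (fully open), set as the call begins (- or left out, the last holds). The fingers move at their own pace and stop on an object; the grip force is fixed at half the most. Time passes only in rows, so rows that do not move let the fingers close. It gives the time, the measured TCP pose, the force and the opening at its end, in the units of the state.
- bot.get_obs(): the state, without advancing time (a new reading comes with each control period).
- bot.capture(name): name is "side" or "top" or "wrist"; returns (picture, depth): 400x640x3 uint8, red, green, blue; 400x640 float32, mm along the optical axis (not along the pixel's ray), 0 where there is no reading.
- bot.camera_model(name): a dict with "fx", "fy", "cx", "cy" (pixels), "position" and "rotation" of the camera in the world. Camera axes: x right, y down, z forward; pixel columns grow to the right and rows downward; lengths in mm; the calibration is good to about 2 mm. The wrist camera is an equidistant fisheye: a pixel r from the principal point sees the ray r / f radians off the axis. A picture is of the moment at which its call begins: read the wrist's pose just before it. camera_model takes no time and is no camera call; for the wrist camera it gives the pose at the moment of the call.
- bot.close_job(): hands the job in, once; it reports no verdict.
Trained networks look in the newest picture that a camera, given by its name, has taken for a name from the list of things; names that differ only in an ending like _2 or _b are one class to them, and where a whole thing is asked for, a point or a joint stands for the part that bears it (a point fixed in the world has none). Each returns a list of dicts, best first, with "conf" (0 to 1); they miss things now and then, are a little off and sometimes report something else, mostly with a low value. They report only what shows in the picture. A call takes as long as a camera call.
- bot.find_in(camera, label): "bbox" ([left, top, width, height] in pixels, round what is visible of it).
- bot.spot_point(camera, label): "point" ([column, row] in pixels: a listed point, or the origin of a listed thing).
The state is a dict: "time": time; "joint_positions": joint angles; "dq": joint speeds; "tau": joint torques, N m; "tool_pos": TCP position; "tcp_rot": TCP orientation; "contact_force": force on the tool from outside, world axes, zero at the start; "moment": the same for the moment, N m; "grip_width": finger opening in mm.
Only numpy, scipy, OpenCV 4.12 (cv2) and the standard library are available. Lean on these libraries where they do the work, as an engineer would, in place of code of your own. Each camera call takes 0.05 s, during which the arm holds its last target.

## Working session

There is one attempt and no reset: what is moved stays moved. The work goes in short steps, Python scripts to look and compute and a shell command to move; the robot and the scene stay as the last step left them, time stands still between calls to the robot, and variables do not carry over. Pictures are saved under pics/ and viewed, and the job is handed in when it is done.

```bash
mkdir -p pics; cat > h.py <<'E'
import numpy as np, cv2
from plant import bot
def save(img,n): cv2.imwrite('pics/'+n+'.png',img[:,:,::-1])
def world(cam,u,v,d):
    m=bot.camera_model(cam); R=np.array(m['rotation']);p=np.array(m['position'])
    return p+R@np.array([(u-m['cx'])/m['fx']*d,(v-m['cy'])/m['fy']*d,d])
def onz(cam,u,v,z):
    m=bot.camera_model(cam); R=np.array(m['rotation']);p=np.array(m['position'])
    r=R@np.array([(u-m['cx'])/m['fx'],(v-m['cy'])/m['fy'],1]); return p+r*(z-p[2])/r[2]
E
python3 - <<'E'
from h import *
o=bot.get_obs(); print({k:np.round(v,3).tolist() for k,v in o.items()})
for c in ['top','side']:
    im,d=bot.capture(c); save(im,c+'0'); np.save(c+'0.npy',d)
    m=bot.camera_model(c); print(c,m)
    for l in ['spindle_seat','spacer_mid','cap_knob']:
        for r in bot.spot_point(c,l)[:3]:
            u,v=r['point']; dd=d[int(v),int(u)]
            print(l,np.round(r['point'],1),round(r['conf'],2),dd,np.round(world(c,u,v,dd),1),np.round(onz(c,u,v,{'spindle_seat':113,'spacer_mid':20,'cap_knob':42}[l]),1))
E
```

```text
{'time': 0.0, 'joint_positions': [0.974, 0.343, 1.525, 0.0, 1.275, -0.146], 'dq': [-0.0, -0.0, 0.001, 0.001, -0.0, 0.0], 'tau': [0.001, -43.125, -24.423, 0.072, 0.056, -0.0], 'tool_pos': [228.457, 472.203, 226.008], 'tcp_rot': [-1.728, 1.569, -2.179], 'contact_force': [0.766, 0.089, -0.45], 'moment': [0.003, -0.057, 0.053], 'grip_width': 91.868}
top {'fx': 368.35965477150717, 'fy': 368.35965477150717, 'cx': 322.23328318677505, 'cy': 203.04261940242375, 'position': array([447.62491864,   4.81019652, 879.09886768]), 'rotation': array([-3.01790818, -0.03032171, -1.58175434])}Traceback (most recent call last):
  File "<stdin>", line 9, in <module>
  File "h.py", line 9, in onz
    r=R@np.array([(u-m['cx'])/m['fx'],(v-m['cy'])/m['fy'],1]); return p+r*(z-p[2])/r[2]
                                                                                   ~^^^
IndexError: invalid index to scalar variable.
```

```bash
sed -i "s/R=np.array(m\['rotation'\])/R=Rm(m['rotation'])/; 2a from scipy.spatial.transform import Rotation as Ro\ndef Rm(r): return Ro.from_euler('xyz',np.array(r)).as_matrix()" h.py
python3 - <<'E'
from h import *
print(Rm(bot.get_obs()['tcp_rot']).round(3))
for c in ['top','side']:
    im,d=bot.capture(c); save(im,c+'0'); np.save(c+'0.npy',d)
    m=bot.camera_model(c); print(c,m)
    for l in ['spindle_seat','spacer_mid','cap_knob']:
        for r in bot.spot_point(c,l)[:3]:
            u,v=r['point']; dd=d[int(v),int(u)]
            print(l,np.round(r['point'],1),round(r['conf'],2),dd,np.round(world(c,u,v,dd),1),np.round(onz(c,u,v,{'spindle_seat':113,'spacer_mid':20,'cap_knob':42}[l]),1))
E
```

```text
[[-0.001  0.436  0.9  ]
 [-0.001  0.9   -0.436]
 [-1.    -0.001 -0.   ]]
top {'fx': 368.35965477150717, 'fy': 368.35965477150717, 'cx': 322.23328318677505, 'cy': 203.04261940242375, 'position': array([447.62491864,   4.81019652, 879.09886768]), 'rotation': array([-3.01790818, -0.03032171, -1.58175434])}
spindle_seat [200.3 188.5] 0.56 748.7601 [571.8 228.8 132.5] [575.  234.6 113. ]
spacer_mid [439.9 247.5] 0.9 884.0869 [ 447.4 -304.5   -2.4] [ 447.4 -296.6   20. ]
cap_knob [364.6 245.1] 0.68 821.3932 [ 454.6 -114.8   55.7] [ 454.7 -116.7   42. ]
side {'fx': 421.474583029581, 'fy': 421.474583029581, 'cx': 321.3101919730366, 'cy': 200.44877602296464, 'position': array([517.19802866, 615.60722387, 577.84451707]), 'rotation': array([-2.20750096, -0.01137287, -3.06408738])}
spindle_seat [290.4 304.6] 0.8 568.92395 [582.6 245.7 126.1] [584.5 235.  113. ]
spacer_mid [375.2 167.2] 0.9 1035.5128 [ 447.2 -273.7   29.4] [ 446.  -288.9   20. ]
cap_knob [377.1 200. ] 0.91 878.73926 [450.1 -98.8  57.5] [ 448.1 -120.1   42. ]
```

View pics/top0.png

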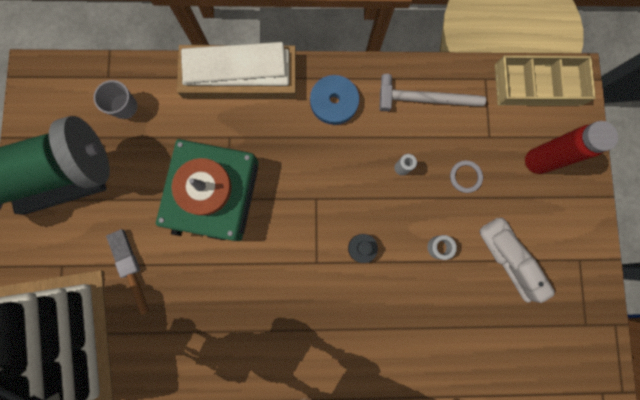

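View pics/side0.png

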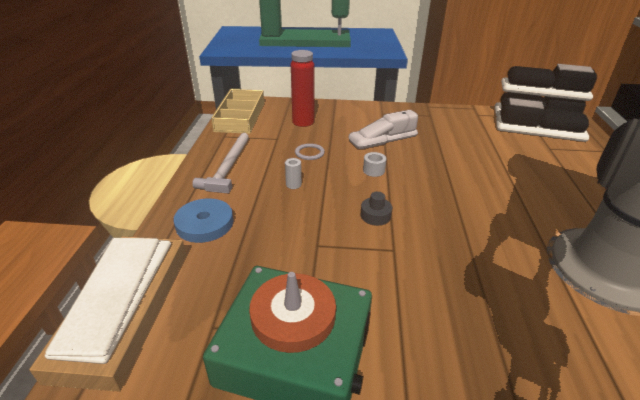

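```bash
cat > fit.py <<'E'
from h import *
from scipy.optimize import least_squares
def cloud(cam,d):
    v,u=np.mgrid[0:400,0:640]; m=bot.camera_model(cam); R=Rm(m['rotation'])
    P=np.stack([(u-m['cx'])/m['fx']*d,(v-m['cy'])/m['fy']*d,d],-1)@R.T+m['position']
    P[d<=0]=np.nan; return P
def circ(x):
    f=least_squares(lambda p:np.hypot(x[:,0]-p[0],x[:,1]-p[1])-p[2],[*x.mean(0),30],loss='soft_l1'); return f.x
E
python3 - <<'E'
from fit import *
for c in ['top','side']:
    P=cloud(c,np.load(c+'0.npy'))
    for n,xy,zz,r in [('spacer',(447,-293),(33,48),45),('capskirt',(450,-118),(20,37),45),('knob',(450,-118),(48,64),30),('wheel',(579,235),(105,121),75),('tip',(579,235),(125,185),30)]:
        m=(np.hypot(P[...,0]-xy[0],P[...,1]-xy[1])<r)&(P[...,2]>zz[0])&(P[...,2]<zz[1])
        X=P[m]
        if len(X)<5: print(c,n,len(X));continue
        # enclosing circle & mean
        (cc,rad)=cv2.minEnclosingCircle(X[:,:2].astype(np.float32))
        print(c,n,len(X),'mean',X.mean(0).round(1),'encl',np.round(cc,1),round(rad,1),'zmed',np.median(X[:,2]).round(1),'zmax',X[:,2].max().round(1))
    m=(np.hypot(P[...,0]-579,P[...,1]-235)<30)&(P[...,2]>160); print(P[m].round(1)[:12])
im=cv2.imread('pics/top0.png');a=im[140:245,140:270];b=im[220:275,335:465]
s=cv2.imread('pics/side0.png')[250:350,240:350]
cv2.imwrite('pics/z.png',np.vstack([cv2.resize(a,(520,420)),cv2.resize(b,(520,180)) ])[:600]);
E
```

```text
top spacer 277 mean [ 447.6 -299.8   37.3] encl [ 447.7 -300.1] 27.9 zmed 37.3 zmax 40.9
top capskirt 511 mean [ 447.6 -114.4   25.7] encl [ 447.7 -115.8] 33.8 zmed 25.7 zmax 36.3
top knob 161 mean [ 447.4 -115.2   53.4] encl [ 447.6 -115.6] 15.8 zmed 53.5 zmax 57.0
top wheel 2427 mean [579.5 234.4 111. ] encl [580.4 235.6] 60.3 zmed 111.0 zmax 120.6
top tip 119 mean [578.2 231.6 150.1] encl [579.1 234.2] 10.3 zmed 150.4 zmax 174.2
[[584.2 237.6 170.7]
 [584.2 235.8 170.3]
 [583.9 233.4 171.9]
 [584.1 231.8 170.9]
 [585.9 232.9 161.3]
 [582.1 239.2 171.5]
 [582.2 237.6 170.6]
 [581.9 235.2 172. ]
 [582.2 233.7 170.8]
 [581.9 231.4 172. ]
 [582.5 230.5 168.8]
 [583.5 230.2 163.7]]
side spacer 223 mean [ 448.4 -297.    39.5] encl [ 448.8 -299. ] 29.8 zmed 40.7 zmax 44.5
side capskirt 427 mean [ 449.5 -103.5   28.7] encl [ 449.2 -114.6] 34.9 zmed 29.2 zmax 37.0
side knob 148 mean [ 448.9 -111.6   55.8] encl [ 447.8 -115.4] 16.8 zmed 57.1 zmax 59.9
side wheel 4535 mean [580.1 245.2 114.1] encl [581.9 235.8] 60.7 zmed 114.4 zmax 121.0
side tip 395 mean [580.4 240.7 149.3] encl [580.6 237. ] 10.7 zmed 147.9 zmax 175.8
[[584.7 232.7 175. ]
 [583.3 233.1 175.5]
 [582.4 230.3 172.7]
 [580.9 231.8 174.4]
 [579.5 232.  174.8]
 [585.9 233.7 174.1]
 [584.5 233.9 174.4]
 [583.1 234.6 175.3]
 [581.9 233.8 174.6]
 [580.6 233.9 174.8]
 [579.2 234.1 175.1]
 [578.2 232.3 173.4]]
```

View pics/z.png

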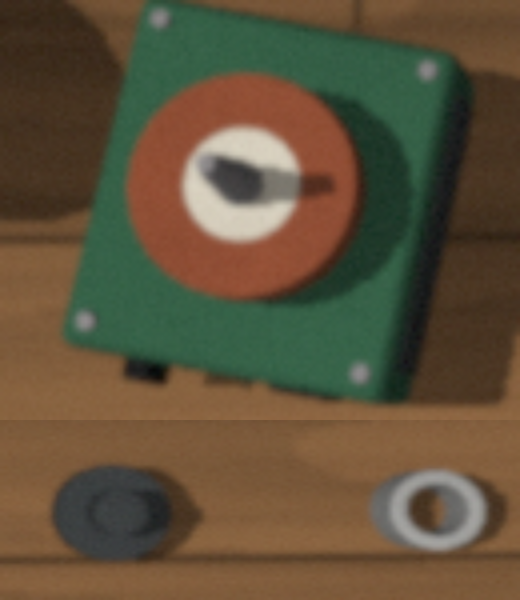

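```bash
python3 -m handwheel '[[[0,0,4,0],[0,0,4,0],[0,0,4,0],[0,0,4,0],[0,0,4,0],[0,0,4,0],[0,0,4,0],[0,0,4,0]]]' 1
python3 -m handwheel '[[[0,-3.75,1.34,0],[0,-3.75,1.34,0],[0,-3.75,1.34,0],[0,-3.75,1.34,0],[0,-3.75,1.34,0],[0,-3.75,1.34,0],[0,-3.75,1.34,0],[0,-3.75,1.34,0]]]'
python3 -m handwheel '[[[0,-3.75,1.34,0],[0,-3.75,1.34,0],[0,-3.75,1.34,0],[0,-3.75,1.34,0],[0,-3.75,1.34,0],[0,-3.75,1.34,0],[0,0,0,0],[0,0,0,0]]]'
```

```text
time: 1.17
tool_pos: [518.4, 332.0, 226.8]
tcp_rot: [1.468, 1.571, 1.018]
contact_force: [1.2, 1.4, -0.0]
grip_width: 92.0
time: 1.83
tool_pos: [482.0, 14.7, 226.9]
tcp_rot: [0.501, 1.57, 0.051]
contact_force: [1.2, -0.4, 1.0]
grip_width: 91.7
time: 2.5
tool_pos: [456.4, -222.9, 226.4]
tcp_rot: [2.545, 1.57, 2.09]
contact_force: [0.0, 0.0, 0.1]
grip_width: 92.0
```

```bash
python3 -m handwheel '[[[0,-3.65,1.3,0],[0,-3.65,1.3,0],[4,0,0,0],[4,0,0,0],[3,0,0,0],[0,0,0,0],[0,0,0,0]]]'
python3 - <<'E'
from h import *
o=bot.get_obs(); print(np.round(o['tool_pos'],1)); print(Rm(o['tcp_rot']).round(3))
m=bot.camera_model('wrist');im,d=bot.capture('wrist'); save(im,'w1'); np.save('w1.npy',d); print(m)
im,d=bot.capture('top'); save(im[180:300,380:540],'t1')
print(bot.spot_point('wrist','spacer_mid')[:2])
E
```

```text
time: 3.08
tool_pos: [448.4, -296.5, 116.2]
tcp_rot: [2.763, 1.567, 2.314]
contact_force: [0.7, -0.3, 0.8]
grip_width: 91.9
[ 448.4 -296.5  116.2]
[[-0.002  0.434  0.901]
 [ 0.002  0.901 -0.434]
 [-1.     0.001 -0.003]]
{'fx': 309.70691628693146, 'fy': 309.70691628693146, 'cx': 316.8782677719434, 'cy': 202.56696918509505, 'position': array([ 387.61016879, -267.50440047,  276.04120988]), 'rotation': array([ 2.88503450e+00, -2.09266663e-03,  1.12137371e+00])}
[{'point': [313.1, 207.5], 'conf': 0.76}]
```

View pics/w1.png

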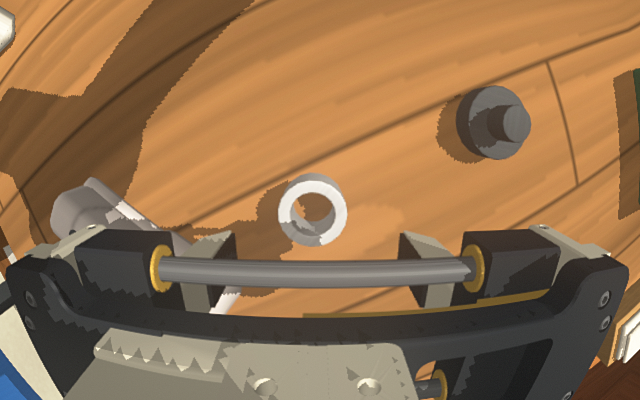

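```bash
cat >> h.py <<'E'
def wray(u,v,m):
    x=(u-m['cx'])/m['fx'];y=(v-m['cy'])/m['fy'];t=np.hypot(x,y);s=np.sinc(t/np.pi)
    return Rm(m['rotation'])@np.array([x*s,y*s,np.cos(t)])
def wz(u,v,z,m=None):
    m=m or bot.camera_model('wrist'); r=wray(u,v,m); p=np.array(m['position']); return p+r*(z-p[2])/r[2]
E
python3 - <<'E'
from h import *
m=bot.camera_model('wrist')
print(wz(313.1,207.5,20,m).round(1), wz(313,212,40,m).round(1))
# bright ring pixels projected at z=40
im=cv2.imread('pics/w1.png').astype(int)[170:255,270:355]
g=(im.min(2)>185).astype(np.uint8)
n,lab,st,ce=cv2.connectedComponentsWithStats(g); k=1+st[1:,4].argmax(); ys,xs=np.where(lab==k)
Q=np.array([wz(x+270,y+170,40,m)[:2] for x,y in zip(xs,ys)],np.float32); print(len(Q),cv2.minEnclosingCircle(Q))
d=np.load('w1.npy'); print(d[185:240:6,313])
E
```

```text
[ 453.8 -304.    20. ] [ 452.1 -303.    40. ]
1480 ((453.1746826171875, -304.016357421875), 27.833553314208984)
[238.90605 239.42555 282.35754 282.69812 286.228   287.25366 285.81583
 272.05786 256.60568 249.33813]
```

```bash
python3 -m handwheel '[[[0,0,0,0],[0,0,0,0]]]'; cat > w.py <<'E'
from h import *
import sys
n=sys.argv[1]
o=bot.get_obs();m=bot.camera_model('wrist');im,d=bot.capture('wrist'); save(im,n); np.save(n+'.npy',d)
print(np.round(o['tool_pos'],1),m['position'],m['rotation'])
E
python3 w.py w2; python3 - <<'E'
from h import *
m=bot.camera_model('wrist')
im=cv2.imread('pics/w2.png').astype(int)[160:265,260:365]
g=(im.min(2)>185).astype(np.uint8)
n,lab,st,ce=cv2.connectedComponentsWithStats(g); k=1+st[1:,4].argmax(); ys,xs=np.where(lab==k)
Q=np.array([wz(x+260,y+160,40,m)[:2] for x,y in zip(xs,ys)],np.float32); print(len(Q),cv2.minEnclosingCircle(Q))
# depth-based cloud
d=np.load('w2.npy')
v,u=np.mgrid[150:270,250:380]; P=[]
for a,b in zip(u.ravel(),v.ravel()):
    if d[b,a]>0:
        r=Rm(m['rotation']).T@wray(a,b,m); P.append(np.array(m['position'])+Rm(m['rotation'])@(r/r[2]*d[b,a]))
P=np.array(P); q=P[(P[:,2]>34)&(P[:,2]<48)]; q=q[np.hypot(q[:,0]-450,q[:,1]+302)<40]
print(q.mean(0),cv2.minEnclosingCircle(q[:,:2].astype(np.float32)), np.median(P[P[:,2]<20][:,2]),np.median(q[:,2]))
E
```

```text
time: 3.4
tool_pos: [449.3, -298.5, 118.5]
tcp_rot: [-0.238, 1.568, -0.689]
contact_force: [-0.0, 0.0, -0.1]
grip_width: 92.0
[ 449.3 -298.5  118.5] [ 387.7740078  -268.78683124  277.87348978] [ 2.87882561e+00 -9.45274239e-05  1.12030017e+00]
1525 ((450.06488037109375, -301.03765869140625), 27.471521377563477)
[ 448.91627931 -300.7088335    40.76927297] ((449.95343017578125, -301.3152160644531), 28.09524917602539) 1.2840358153112845 41.033460263746235
```

```bash
python3 -m handwheel '[[[3,-0.18,0.1,0],[3,0,0,0],[2.5,0,0,0],[1.4,0,0,0],[0.9,0,0,0],[0,0,0,0],[0,0,0,0],[0,0,0,0]]]'; python3 -m handwheel '[[[0,0,0,0],[0,0,0,0],[0,0,0,0],[0,0,0,0],[0,0,0,0],[0,0,0,0]]]' 0.4
python3 -m handwheel '[[[0,0,0,0],[0,0,0,0],[0,0,0,0],[0,0,0,0]]]' 0.4
```

```text
time: 4.12
tool_pos: [449.4, -300.9, 10.0]
tcp_rot: [-0.239, 1.568, -0.689]
contact_force: [-0.4, 0.2, 1.0]
grip_width: 91.8
time: 4.62
tool_pos: [448.6, -300.2, 8.8]
tcp_rot: [0.278, 1.571, -0.173]
contact_force: [0.5, 0.5, 0.0]
grip_width: 56.4
time: 4.95
tool_pos: [448.6, -300.2, 8.8]
tcp_rot: [0.165, 1.571, -0.286]
contact_force: [-0.3, 0.1, 2.0]
grip_width: 54.4
```

```bash
python3 -m handwheel '[[[0,0,0,0],[0,0,0,0],[-0.5,0,0,0],[-1.5,0,0,0],[-2.5,0,0,0],[-3.5,0,0,0],[-4,0,0,0],[-4,0,0,0]]]' 0
python3 -m handwheel '[[[-3,0,0,0],[-2,0,0,0],[-0.5,0,0,0],[0,0,0,0],[0,0,0,0],[0,0,0,0]]]'
python3 w.py w3; python3 -c "
from h import *
print(Rm(bot.get_obs()['tcp_rot']).round(3))"
```

```text
time: 5.62
tool_pos: [448.0, -299.6, 170.0]
tcp_rot: [2.792, 1.569, 2.341]
contact_force: [0.9, -0.8, -1.7]
grip_width: 54.4
time: 6.12
tool_pos: [447.8, -299.5, 221.6]
tcp_rot: [2.829, 1.567, 2.378]
contact_force: [0.6, -0.0, -1.3]
grip_width: 54.6
[ 447.8 -299.5  221.6] [ 387.1308951  -270.53566381  381.462615  ] [ 2.88576297e+00 -2.07836451e-03  1.11984882e+00]
[[-0.003  0.436  0.9  ]
 [ 0.003  0.9   -0.436]
 [-1.     0.001 -0.004]]
```

View pics/w3.png

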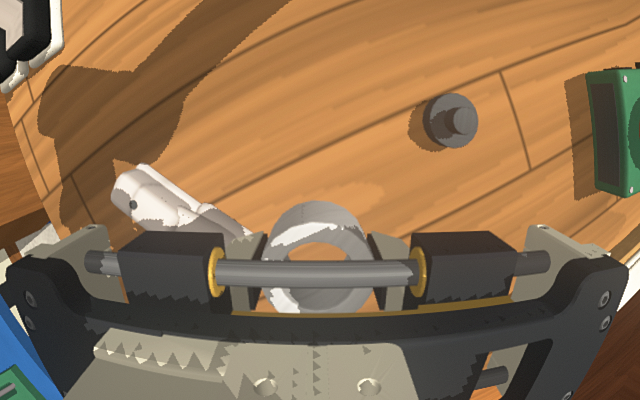

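```bash
python3 -m handwheel '[[[0,1.95,-0.4,0],[0,3.85,-0.81,0],[0,3.85,-0.81,0],[0,3.85,-0.81,0],[0,3.85,-0.81,0],[0,3.85,-0.81,0],[0,3.85,-0.81,0],[0,3.85,-0.81,0]]]'
python3 -m handwheel '[[[0,3.85,-0.81,0],[0,3.85,-0.81,0],[0,3.85,-0.81,0],[0,3.85,-0.81,0],[0,3.85,-0.81,0],[0,3.85,-0.81,0],[0,1.95,-0.4,0],[0,0,0,0]]]'
python3 -m handwheel '[[[0,0,0,0],[0,0,0,0],[0,0,0,0]]]'
python3 w.py w4; python3 - <<'E'
from h import *
for c in ['top','side']:
    im,d=bot.capture(c); save(im,c+'4'); np.save(c+'4.npy',d)
E
```

```text
time: 6.83
tool_pos: [519.4, -11.7, 222.3]
tcp_rot: [-2.886, 1.568, 2.946]
contact_force: [1.6, -0.3, -0.9]
grip_width: 54.3
time: 7.5
tool_pos: [581.2, 239.1, 221.2]
tcp_rot: [-2.946, 1.568, 2.891]
contact_force: [0.1, -1.0, -1.8]
grip_width: 54.2
time: 7.75
tool_pos: [581.4, 233.4, 223.1]
tcp_rot: [-2.229, 1.569, -2.681]
contact_force: [-0.4, 0.3, -1.7]
grip_width: 54.5
[581.4 233.4 223.1] [520.54737147 263.0633271  382.81891144] [2.88285168e+00 2.27039020e-04 1.11857782e+00]
```

View pics/w4.png

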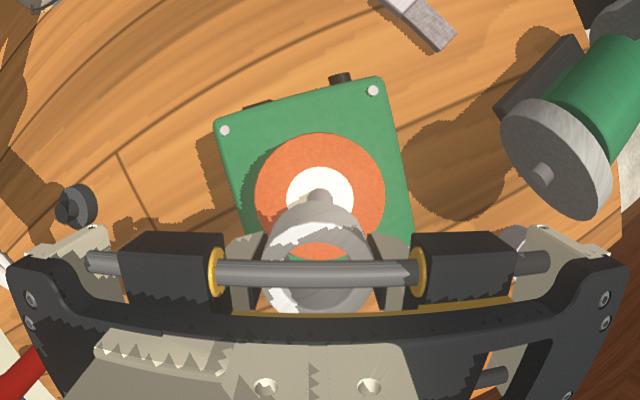

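View pics/side4.png

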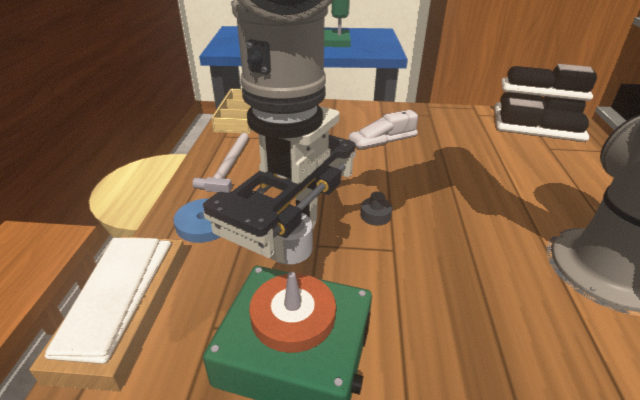

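```bash
python3 - <<'E'
from fit import *
m=bot.camera_model('wrist')
im=cv2.imread('pics/w4.png').astype(int)
b,g,r=im[...,0],im[...,1],im[...,2]
# outer edge: per-column topmost orange; per-row left/right for rows 140-225
msk=(r>200)&(g<150)&(b<110)
msk[:130]=0;msk[232:]=0;msk[:,:245]=0;msk[:,395:]=0
msk=cv2.morphologyEx(msk.astype(np.uint8),cv2.MORPH_OPEN,np.ones((3,3)))
pts=[]
for y in range(150,228,2):
    x=np.where(msk[y])[0]
    if len(x)>10: pts+= [(x[0]-.5,y),(x[-1]+.5,y)]
for x in range(285,360,3):
    y=np.where(msk[:,x])[0]; pts.append((x,y[0]-.5))
X=np.array([wz(x,y,113,m)[:2] for x,y in pts]); print('wheel',circ(X))
# spacer top edge in the held state z=tool z +? ; top outer far edge
P=cloud('side',np.load('side4.npy'))
mm=(np.hypot(P[...,0]-581,P[...,1]-233)<36)&(P[...,2]>205)&(P[...,2]<268)
rgb=cv2.imread('pics/side4.png').astype(int); 
print('held', P[mm][:,2].min(), P[mm][:,1].max())
for z0 in range(210,250,6):
    q=P[mm&(P[...,2]>z0)&(P[...,2]<z0+6)]
    if len(q)>5: print(z0,len(q),q[:,0].min().round(1),q[:,0].max().round(1),q[:,1].max().round(1), circ(q[:,:2]).round(1))
print(P[255:266,290].round(1))
E
```

```text
wheel [583.16396322 235.97055449  59.10769438]
held 216.0578060091571 268.52377836542337
216 87 554.2 595.8 261.1 [582.3 232.2  27.8]
222 112 554.2 585.3 266.1 [579.3 236.7  23.1]
228 137 554.1 586.0 268.2 [579.2 237.4  22.8]
234 134 554.2 585.9 267.8 [579.  237.8  22.3]
240 146 554.2 586.5 267.7 [579.1 238.4  21.8]
246 141 554.2 586.5 268.4 [585.5 229.1  32.2]
[[577.7 260.  232.3]
 [577.7 260.  230.7]
 [577.9 259.5 228.6]
 [577.6 261.3 228.7]
 [577.8 260.7 226.4]
 [577.8 260.8 224.9]
 [577.9 260.7 223.1]
 [578.2 259.2 220. ]
 [578.2 259.8 218.9]
 [578.2 259.7 217.2]
 [614.2  50.5   2.5]]
```

```bash
python3 -m handwheel '[[[0,0.21,-0.14,0],[1,0,0,0],[2,0,0,0],[2,0,0,0],[2,0,0,0],[1.5,0,0,0],[1,0,0,0],[0,0,0,0]]]'
python3 -m handwheel '[[[0,0,0,0],[0,0,0,0],[0,0,0,0]]]'
python3 w.py w5
python3 - <<'E'
from h import *
for c in ['top','side']:
    im,d=bot.capture(c); np.save(c+'5.npy',d)
    if c=='side': save(cv2.resize(im[200:400,180:420],(720,600)),c+'5')
E
```

```text
time: 8.57
tool_pos: [579.9, 236.8, 125.9]
tcp_rot: [-2.43, 1.566, -2.881]
contact_force: [-0.1, -0.2, -2.0]
grip_width: 54.4
time: 8.82
tool_pos: [582.0, 237.5, 130.1]
tcp_rot: [0.74, 1.568, 0.29]
contact_force: [0.4, 0.3, 0.4]
grip_width: 54.5
[582.  237.5 130.1] [520.52448079 266.7734896  289.54239   ] [ 2.88015380e+00 -2.55278863e-03  1.11990434e+00]
```

View pics/side5.png

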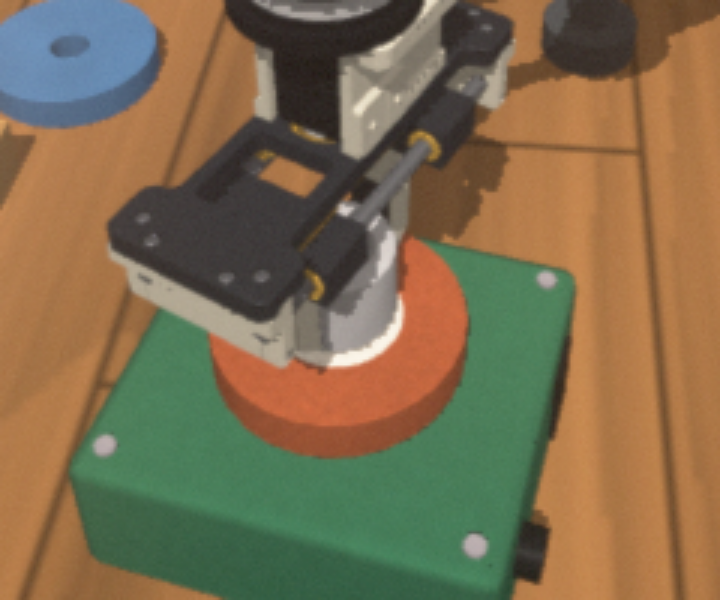

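View pics/w5.png

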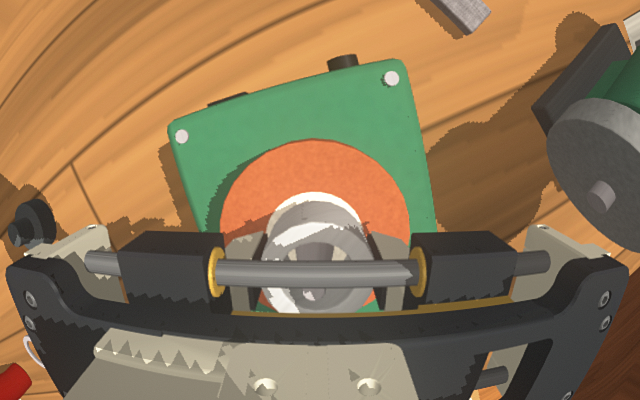

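```bash
python3 -m handwheel '[[[0.3,-0.13,0.05,0],[0.3,0,0,0],[0,0,0,0],[0,0,0,0],[0,0,0,0]]]'
python3 -m handwheel '[[[0.1,0,0,0],[0,0,0,0],[0,0,0,0]]]'
python3 -m handwheel '[[[0.1,0,0,0],[0,0,0,0],[0,0,0,0]]]'
```

```text
time: 9.38
tool_pos: [581.2, 235.8, 122.6]
tcp_rot: [-3.034, 1.571, 2.798]
contact_force: [-0.6, -0.0, -1.4]
grip_width: 54.3
time: 9.63
tool_pos: [581.3, 235.9, 121.8]
tcp_rot: [0.955, 1.57, 0.504]
contact_force: [0.8, 0.1, -0.5]
grip_width: 54.3
time: 9.88
tool_pos: [581.3, 235.9, 121.8]
tcp_rot: [0.656, 1.57, 0.206]
contact_force: [-1.8, -0.8, 4.6]
grip_width: 54.4
```

```bash
python3 -m handwheel '[[[0,0,0,0],[0,0,0,0],[0,0,0,0],[0,0,0,0],[0,0,0,0],[0,0,0,0]]]' 1
python3 -m handwheel '[[[-1,0,0,0],[-2,0,0,0],[-3,0,0,0],[-3,0,0,0],[-2,0,0,0],[0,0,0,0],[0,0,0,0],[0,0,0,0]]]'
python3 w.py w6; python3 - <<'E'
from h import *
for c in ['side']:
    im,d=bot.capture(c); np.save(c+'6.npy',d)
    save(cv2.resize(im[200:400,180:420],(720,600)),c+'6')
E
```

```text
time: 10.38
tool_pos: [581.2, 235.9, 120.6]
tcp_rot: [-2.782, 1.571, 3.05]
contact_force: [-0.5, 0.8, -0.3]
grip_width: 89.0
time: 11.05
tool_pos: [580.8, 235.7, 230.2]
tcp_rot: [-2.478, 1.57, -2.929]
contact_force: [0.2, -0.5, -0.1]
grip_width: 91.8
[580.8 235.7 230.2] [519.77801102 265.20212322 389.93506305] [ 2.88279097e+00 -2.46524877e-04  1.11989963e+00]
```

View pics/side6.png

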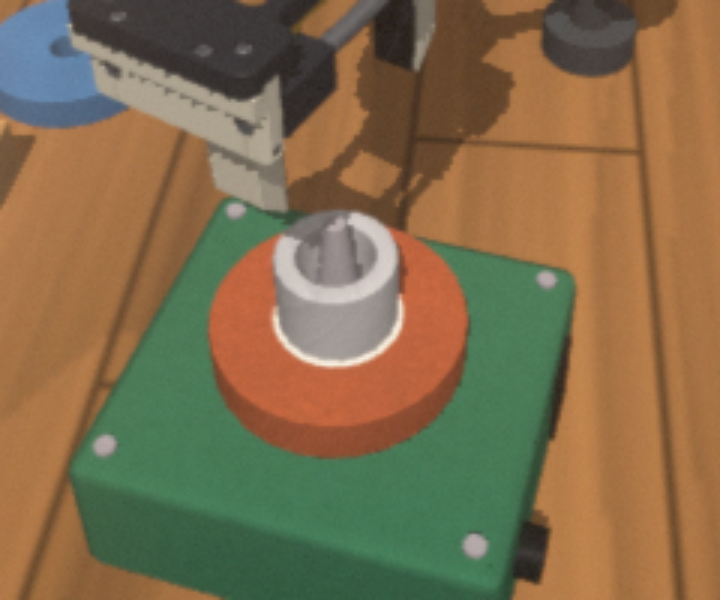

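View pics/w6.png

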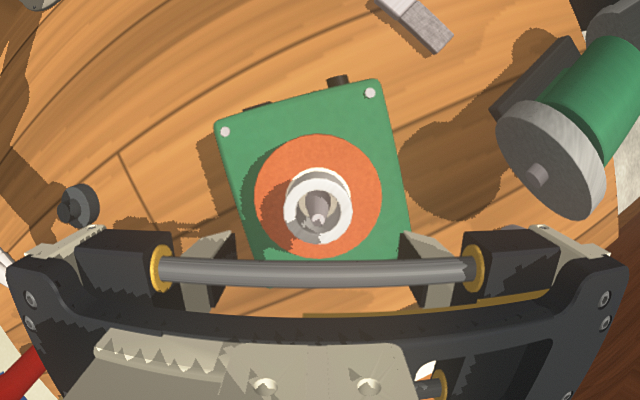

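```bash
python3 -m handwheel '[[[0,-3.74,0.34,0],[0,-3.74,0.34,0],[0,-3.74,0.34,0],[0,-3.74,0.34,0],[0,-3.74,0.34,0],[0,-3.74,0.34,0],[0,-3.74,0.34,0],[0,-3.74,0.34,0]]]'
python3 -m handwheel '[[[0,-3.74,0.34,0],[0,-3.74,0.34,0],[3,0,0,0],[3,0,0,0],[3,0,0,0],[0,0,0,0],[0,0,0,0],[0,0,0,0]]]'
python3 -m handwheel '[[[0,0,0,0],[0,0,0,0]]]'
python3 w.py w7; python3 - <<'E'
from h import *
print(bot.spot_point('wrist','cap_knob')[:2])
E
```

```text
time: 11.82
tool_pos: [473.9, -46.6, 229.8]
tcp_rot: [-2.983, 1.569, 2.85]
contact_force: [0.5, -0.9, -0.0]
grip_width: 91.5
time: 12.48
tool_pos: [449.5, -115.7, 141.6]
tcp_rot: [0.153, 1.57, -0.297]
contact_force: [0.3, 1.0, 0.2]
grip_width: 92.2
time: 12.65
tool_pos: [449.8, -115.8, 142.2]
tcp_rot: [0.056, 1.568, -0.394]
contact_force: [0.6, -0.4, -0.2]
grip_width: 91.8
[ 449.8 -115.8  142.2] [388.24211083 -86.17965935 301.63535358] [ 2.87899676e+00 -1.05504937e-03  1.12042202e+00]
[]
```

View pics/w7.png

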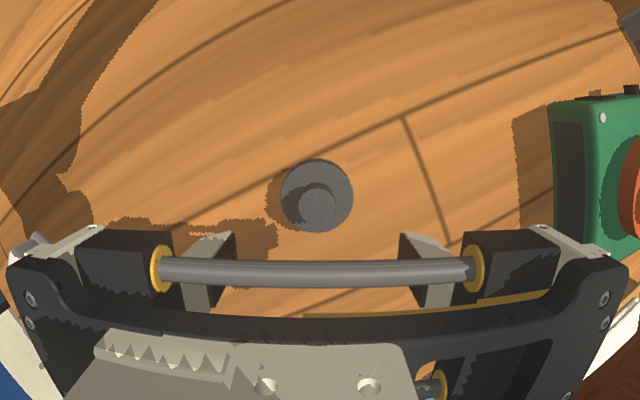

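```bash
python3 - <<'E'
from fit import *
m=bot.camera_model('wrist'); print(wz(317.5,203,56,m),wz(316.5,196,28,m))
d=np.load('w7.npy'); P=[]
for b in range(140,250):
  for a in range(260,380):
    if d[b,a]>0:
        R=Rm(m['rotation']);r=R.T@wray(a,b,m); P.append(np.array(m['position'])+R@(r/r[2]*d[b,a]))
P=np.array(P)
for lo,hi in [(50,65),(22,36)]:
    q=P[(P[:,2]>lo)&(P[:,2]<hi)]; q=q[np.hypot(q[:,0]-449,q[:,1]+116)<42]; print(len(q),q.mean(0),cv2.minEnclosingCircle(q[:,:2].astype(np.float32)))
E
```

```text
[ 447.83633972 -114.21335865   56.        ] [ 448.34024457 -115.3732353    28.        ]
1145 [ 448.90133479 -115.87435922   56.94266601] ((449.59112548828125, -116.50837707519531), 16.23566436767578)
2893 [ 446.02521768 -114.39640326   29.1602246 ] ((449.63177490234375, -116.24028778076172), 34.1712646484375)
```

```bash
python3 -m handwheel '[[[3,0,-0.1,0],[3,0,0,0],[2.5,0,0,0],[1.5,0,0,0],[0.9,0,0,0],[0,0,0,0],[0,0,0,0],[0,0,0,0]]]'
python3 -m handwheel '[[[0,0,0,0],[0,0,0,0],[0,0,0,0],[0,0,0,0],[0,0,0,0],[0,0,0,0],[0,0,0,0],[0,0,0,0]]]' 0
python3 -m handwheel '[[[0,0,0,0],[0,0,0,0],[0,0,0,0],[0,0,0,0]]]'
```

```text
time: 13.42
tool_pos: [448.8, -115.5, 32.8]
tcp_rot: [0.074, 1.569, -0.376]
contact_force: [0.3, 0.7, 0.9]
grip_width: 91.7
time: 14.08
tool_pos: [447.9, -115.1, 31.7]
tcp_rot: [2.458, 1.571, 2.008]
contact_force: [-0.2, 0.5, -0.6]
grip_width: 43.2
time: 14.42
tool_pos: [448.0, -115.2, 31.7]
tcp_rot: [1.949, 1.571, 1.498]
contact_force: [0.2, -0.7, 0.0]
grip_width: 31.5
```

```bash
python3 -m handwheel '[[[0,0,0,0],[0,0,0,0],[0,0,0,0],[-0.5,0,0,0],[-1.5,0,0,0],[-3,0,0,0],[-3.5,0,0,0],[-3.5,0,0,0]]]'
python3 -m handwheel '[[[-3.5,0,0,0],[-3.5,0,0,0],[-1.5,0,0,0],[0,0,0,0],[0,0,0,0],[0,0,0,0]]]'
python3 w.py w8
```

```text
time: 15.08
tool_pos: [447.1, -114.7, 152.8]
tcp_rot: [3.098, 1.569, 2.647]
contact_force: [1.9, -0.2, -2.0]
grip_width: 31.4
time: 15.58
tool_pos: [446.9, -114.7, 235.1]
tcp_rot: [3.135, 1.568, 2.684]
contact_force: [0.1, 0.3, -2.1]
grip_width: 31.4
[ 446.9 -114.7  235.1] [386.24914344 -85.47895797 394.92982543] [ 2.88521573e+00 -8.95058183e-04  1.11987821e+00]
```

View pics/w8.png

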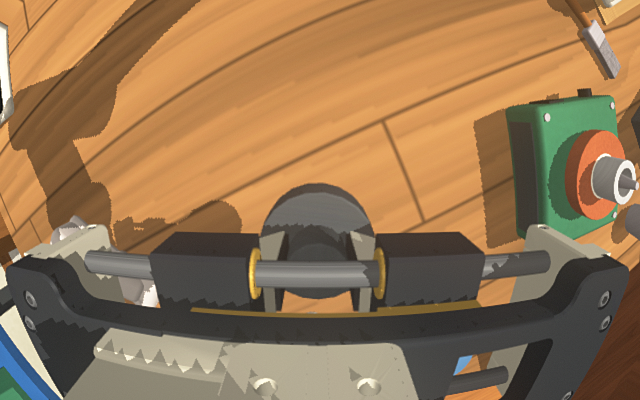

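```bash
python3 -m handwheel '[[[0,1.87,-0.16,0],[0,3.74,-0.32,0],[0,3.74,-0.32,0],[0,3.74,-0.32,0],[0,3.74,-0.32,0],[0,3.74,-0.32,0],[0,3.74,-0.32,0],[0,3.74,-0.32,0]]]'
python3 -m handwheel '[[[0,3.74,-0.32,0],[0,3.74,-0.32,0],[0,1.87,-0.16,0],[0,0,0,0],[0,0,0,0],[0,0,0,0],[0,0,0,0]]]'
python3 w.py w9; python3 - <<'E'
from fit import *
im,d=bot.capture('side'); np.save('side9.npy',d)
save(cv2.resize(im[150:390,180:420],(600,600)),'side9')
P=cloud('side',d)
for z0 in range(120,160,8):
    mm=(np.hypot(P[...,0]-581,P[...,1]-236)<40)&(P[...,2]>z0)&(P[...,2]<z0+8); q=P[mm]
    if len(q)>8: print('spacer',z0,len(q),np.round([q[:,0].min(),q[:,0].max(),q[:,1].max()],1))
for z0 in range(192,240,6):
    mm=(np.hypot(P[...,0]-581,P[...,1]-236)<45)&(P[...,2]>z0)&(P[...,2]<z0+6); q=P[mm]
    if len(q)>8: print('cap',z0,len(q),np.round([q[:,0].min(),q[:,0].max(),q[:,1].max()],1))
E
```

```text
time: 16.3
tool_pos: [548.1, 149.6, 234.5]
tcp_rot: [-2.554, 1.567, -3.004]
contact_force: [0.7, -1.2, -3.1]
grip_width: 31.2
time: 16.88
tool_pos: [581.7, 234.2, 235.9]
tcp_rot: [-2.31, 1.569, -2.762]
contact_force: [1.1, 0.1, -2.9]
grip_width: 31.4
[581.7 234.2 235.9] [520.86485656 263.82836448 395.64073819] [2.88320450e+00 5.15876377e-04 1.11872040e+00]
spacer 120 178 [554.  609.1 263.9]
spacer 128 190 [554.1 607.6 263.9]
spacer 136 244 [554.  606.6 263.4]
spacer 144 302 [554.1 609.  263.3]
spacer 152 619 [554.2 608.5 264.1]
cap 204 87 [549.2 614.4 267.4]
cap 210 178 [549.2 613.7 267.2]
cap 216 191 [549.2 616.  267.9]
cap 222 193 [549.2 615.  268.2]
cap 228 522 [549.2 613.7 268. ]
cap 234 391 [549.6 611.2 267.3]
```

View pics/side9.png

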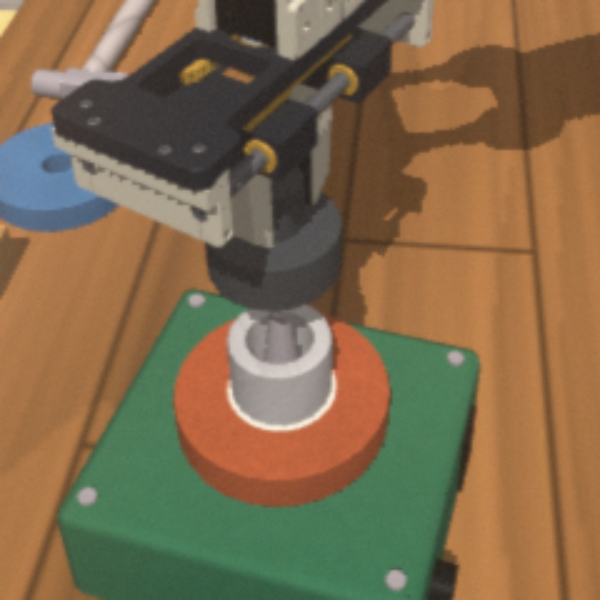

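```bash
python3 -m handwheel '[[[0,0.16,-0.13,0],[0.8,0,0,0],[1.2,0,0,0],[1.2,0,0,0],[0.9,0,0,0],[0,0,0,0],[0,0,0,0],[0,0,0,0]]]'
python3 -m handwheel '[[[0,0,0,0],[0,0,0,0]]]'
python3 -m handwheel '[[[0.3,0,0,0],[0.3,0,0,0],[0,0,0,0],[0,0,0,0],[0,0,0,0]]]'
```

```text
time: 17.65
tool_pos: [582.0, 237.5, 196.3]
tcp_rot: [0.739, 1.57, 0.288]
contact_force: [0.4, 0.2, -2.5]
grip_width: 31.2
time: 17.82
tool_pos: [582.0, 237.5, 196.5]
tcp_rot: [0.757, 1.569, 0.306]
contact_force: [0.4, 0.8, -1.7]
grip_width: 31.6
time: 18.23
tool_pos: [581.6, 237.5, 189.7]
tcp_rot: [-2.927, 1.571, 2.905]
contact_force: [-0.2, 0.3, -3.0]
grip_width: 31.0
```

```bash
python3 -m handwheel '[[[0.2,-0.12,0.05,0],[0.15,0,0,0],[0,0,0,0],[0,0,0,0],[0,0,0,0]]]'
python3 -m handwheel '[[[0.1,0,0,0],[0,0,0,0],[0,0,0,0]]]'
python3 -m handwheel '[[[0.1,0,0,0],[0,0,0,0],[0,0,0,0]]]'
```

```text
time: 18.65
tool_pos: [581.6, 236.1, 186.2]
tcp_rot: [1.725, 1.571, 1.274]
contact_force: [-0.2, 0.5, -2.4]
grip_width: 31.1
time: 18.9
tool_pos: [581.5, 236.1, 185.2]
tcp_rot: [2.205, 1.571, 1.754]
contact_force: [0.2, -0.0, -1.4]
grip_width: 31.4
time: 19.15
tool_pos: [581.7, 236.2, 184.7]
tcp_rot: [0.744, 1.57, 0.294]
contact_force: [-0.5, -0.9, 1.4]
grip_width: 31.0
```

Contact is beginning at the expected height (184.7); one more small step, then check before releasing.

```bash
python3 -m handwheel '[[[0.05,0,0,0],[0,0,0,0],[0,0,0,0]]]'
python3 - <<'E'
from fit import *
im,d=bot.capture('side'); np.save('side10.npy',d)
save(cv2.resize(im[150:390,180:420],(600,600)),'side10')
E
```

```text
time: 19.4
tool_pos: [581.8, 236.2, 184.7]
tcp_rot: [0.701, 1.569, 0.25]
contact_force: [-1.3, -0.0, 4.9]
grip_width: 31.4
```

View pics/side10.png

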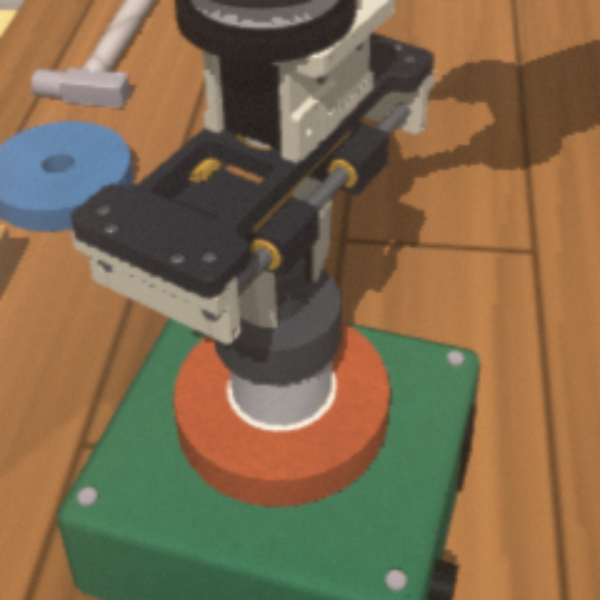

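```bash
python3 -m handwheel '[[[0,0,0,0],[0,0,0,0],[0,0,0,0],[0,0,0,0],[0,0,0,0],[0,0,0,0]]]' 1
python3 -m handwheel '[[[-1,0,0,0],[-2,0,0,0],[-3,0,0,0],[-3,0,0,0],[-2,0,0,0],[0,0,0,0],[0,0,0,0],[0,0,0,0]]]'
python3 w.py w11; python3 - <<'E'
from fit import *
im,d=bot.capture('side'); np.save('side11.npy',d)
save(cv2.resize(im[150:390,180:420],(600,600)),'side11')
P=cloud('side',d)
for z0 in range(115,216,8):
    mm=(np.hypot(P[...,0]-581,P[...,1]-236)<42)&(P[...,2]>z0)&(P[...,2]<z0+8); q=P[mm]
    if len(q)>8: print(z0,len(q),np.round([q[:,0].min(),q[:,0].max(),q[:,1].max(),np.median(q[:,2])],1))
E
```

```text
time: 19.95
tool_pos: [581.5, 236.1, 183.5]
tcp_rot: [-2.697, 1.571, 3.135]
contact_force: [0.5, 0.0, 0.6]
grip_width: 66.8
time: 20.62
tool_pos: [581.2, 236.0, 293.2]
tcp_rot: [-2.479, 1.57, -2.93]
contact_force: [-0.4, -0.4, 0.8]
grip_width: 91.4
[581.2 236.  293.2] [520.21259935 265.49258875 452.86741668] [ 2.88282623e+00 -2.18298248e-04  1.11989861e+00]
115 366 [540.4 622.4 277.9 115.7]
123 159 [554.1 608.7 263.9 126.9]
131 151 [554.  607.2 263.4 135.1]
139 144 [554.1 606.6 263.3 142.6]
147 22 [550.8 586.6 265.8 147.8]
155 189 [548.8 615.7 269.9 159.5]
163 218 [548.9 615.  269.5 167.3]
171 215 [548.9 615.6 270.1 175.1]
179 1084 [548.9 616.1 269.3 182.4]
187 117 [566.8 597.3 251.4 190.9]
195 112 [567.1 598.2 252.3 199. ]
203 379 [567.5 597.7 252.2 210. ]
211 57 [569.2 595.7 249.8 211.3]
```

View pics/side11.png

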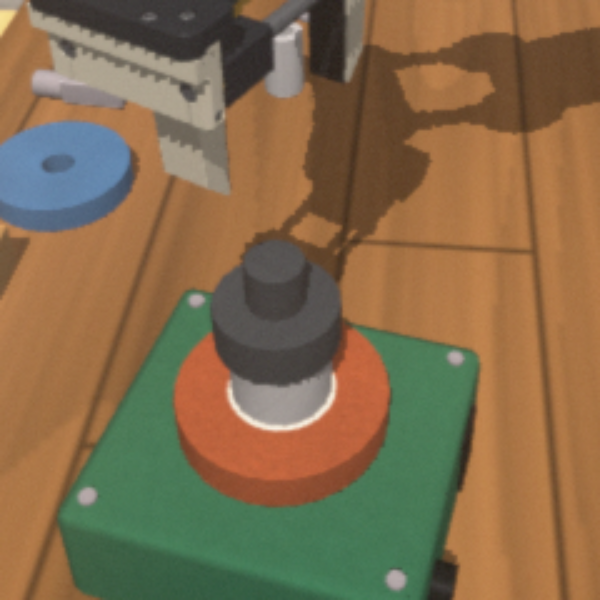

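View pics/w11.png

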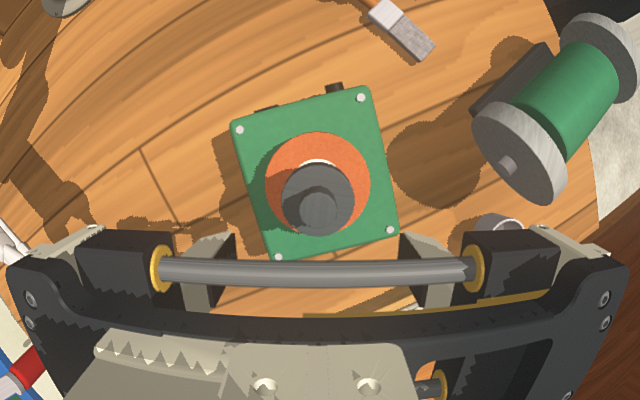

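```bash
python3 -m handwheel '[[[0,0,0,0],[0,0,0,0],[0,0,0,0]]]'; python3 -c "
from plant import bot
print(bot.close_job())"
```

```text
time: 20.97
tool_pos: [581.4, 236.1, 293.1]
tcp_rot: [-2.467, 1.57, -2.918]
contact_force: [0.4, 0.5, -0.2]
grip_width: 92.0
the job is handed in; nothing more can be done
None
```

The spacer is on the spindle, lying flat on the wheel, and the clamp cap is on top of it, knob up. Both are released. I handed the job in at about 21 s of the 54 s allowed.

- **Spacer:** the wheel and spacer centres agree to within about 1–2 mm in the side view. I lowered it until light contact (about 5 N) before letting go.
- **Cap:** in the last side depth picture the skirt top is at about 182 mm (181 expected) and the knob top at about 210 mm (209 expected). It is level and centred on the spacer to within about 1–2 mm.
- **Gripper:** it is open, about 80 mm above the knob, and touching nothing. The forces I read after each move stayed below about 5 N.

Two checks did not go cleanly:

- **Early wrist reading:** one wrist-camera reading of the spacer was about 6 mm off, because the arm had not settled. Repeated after settling, it agreed with the other cameras to about 2 mm.
- **Missed cap:** the network found no cap in the wrist picture, so I located the cap from depth in the top, side and wrist pictures instead.

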